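# Hang the dial plate on its hook, dial outward

### The arm

A 7-joint arm with a two-finger parallel gripper is mounted at the origin on the work surface. World frame = base frame: x ahead of the robot, y to its left, z up, the work surface at z = 0. Lengths are in m, angles in rad, forces in N, time in s.
With the tool pointing down it reaches from about 0.425 to 0.925 m from the base axis. Payload 6.8 kg.
Tool frame: the origin (TCP) lies on the front face of the gripper's body, between the roots of the fingers; the fingertips stand 73 mm ahead of it and the grasp point (between the pads) lies 54 mm ahead of it (env.nose_length is the distance from the TCP to the fingertips, in m); z points along the fingers, y is the line along which they close (so a half turn about z gives the same grasp; the last joint's range is limited). The gripper opens to 85 mm and grips with 20 to 120 N. Pads are 22 mm wide; open, the fingers measure 114 mm over their backs; the gripper's body (76 mm by 85 mm) begins 54 mm behind the grasp point. The pads swing forward as they close: fully open they stand 13 mm farther back than shut.
Start: joints at [-1.286, 0.477, 0.022, 1.555, -0.011, 1.109, -0.083], TCP at [0.258, 0.624, 0.304] pointing down, gripper open.
Joint ranges: [-2.96, 2.96], [-0.34, 2.1], [-1.41, 1.46], [0.24, 2.44], [-1.37, 4.51], [0.17, 1.92], [-2.96, 2.96]. Speed limits (rad/s): [2.39, 2.39, 3.14, 3.14, 3.14, 3.14, 3.14].

### API

Orientations are given as a unit quaternion [w, x, y, z].
In Python, from cell import env, kin, camera, calibration, job gives the robot as it stands. The module is installed in compiled form; this text tells all that it offers. Calls block until the motion is done:
- env.reach(position, orientation): joint-space move of the TCP to a pose.
- env.movel(position, velocity=0.15, rot=None, stop_force=None): straight line of the TCP; rot=None keeps the orientation; velocity is the mean speed in m/s. With stop_force (N) it stops when the force on the tool has changed by that much, and returns True; else False.
- env.goto_joints(angles): joint-space move.
- env.grip(opening, f_grip=None): finger opening in m; f_grip is the grip in N (None keeps the last); returns when the fingers have stopped.
- env.dwell(seconds).
- kin.inverse_kinematics(position, orientation): joint angles nearest the present ones, or None.
- env.get_state(): the state.
- camera(name): name is "scene" or "top" or "wrist"; returns (picture, depth): 384x512x3 uint8, blue, green, red; 384x512 float32, m along the optical axis (not along the pixel's ray), 0 where there is no reading.
- calibration(name): a dict with "fx", "fy", "cx", "cy" (pixels), "rvec" (rotation vector, rad) and "tvec" (3), from world to camera coordinates, as OpenCV has them. Camera axes: x right, y down, z forward; pixel columns grow to the right and rows downward; lengths in m; the calibration is good to about 2 mm. A picture is of the moment at which its call begins: read the wrist's pose just before it. calibration takes no time and is no camera call; for the wrist camera it gives the pose at the moment of the call.
A pose or a line that the arm cannot do raises env.PlanningError and nothing moves.
- job.job_done(): hands the job in; it is judged then, once.
The state is a dict: "time": time; "qpos": joint angles; "joint_velocities": joint speeds; "joint_torque": joint torques, N m; "tcp_pos": TCP position; "orientation": TCP orientation; "force": force on the tool from outside, world axes, zero at the start; "torque": the same for the moment, N m; "opening": finger opening in m; "gripper_force": force on a finger pad.
Only numpy, scipy, OpenCV 4.12 (cv2) and the standard library are available. Lean on these libraries where they do the work, as an engineer would, in place of code of your own. Each camera call takes 0.05 s, during which the arm holds its last target. There are 200 camera calls.

### The job

On the watchmaker's bench, lift the dark grey plate with the white graduated dial out of its wooden holder and hang it by its window on the hook of the blue stand, hanging freely in the hook's dip, with the dial facing outward: squarely towards the hook's tip, away from the post. Leave the plain brass plate standing in its holder.

Things in the scene. Friction and masses are not known exactly. Their poses are not given: they have to be found in the camera images.
- dial_plate: Dark grey plate, 8 mm thick (x), 60 wide (y), 154 tall (z), 0.1-0.2 kg. Origin: centre of lower edge, z up. Panel to z = 72; window z = 72-104, 32 wide; crossbar 104-112; above it a tab 30 wide, to pinch across its 8 mm from above. +x face marked: white dial, tab white on that half; -x face bare. Stands in a slot 10.5 wide, 22 deep, of fixed wood holder 70x84x30; slot floor 8 above bench
- dial_knob (a point): Outer end of the small brass knob (10 mm diameter) in the middle of the dial plate's white dial, at x = 18, z = 47 mm in the plate's frame: it shows which way the marked face points
- hook_stand: Blue stand fixed to the bench: base 130 x 80 x 14 mm (x -40 to 90), post 14 across at the origin (underside of base). A hook of 8 mm round steel bar runs from the post along the stand's +x, the outward direction: bar top 148 mm above the bench at x = 0 to 22, down to a level dip at x = 32 to 52 (bar top 140), then up to the tip (x = 70 at most, top 150). Nothing on it is higher than 150 mm
- plain_plate: Bystander: brass-coloured plate of the same outline and size as the dial plate (8 x 60 x 154 mm, origin at the centre of its lower edge), unmarked on both sides and without knob, standing in an identical wooden holder
There are look-alikes about, which are no part of the job. Of the things like the dial_plate, leave any that is orange; of the rest the smaller one is meant.

How it is judged:
At the end, for the whole second after the job is handed in: The dial plate hangs at rest on the hook by its window: in the dip within 15 mm along the bar, 20 mm sideways and 9 mm in height, upright within 15 degrees, dial towards the hook's tip within 20 degrees. The plain plate is within 20 mm of its start and 14 degrees of upright (x of dial_plate in the frame of hook_stand between 0.027 and 0.057 m and y of dial_plate in the frame of hook_stand between -0.02 and 0.02 m and z of dial_plate in the frame of hook_stand between 0.028 and 0.046 m and x of dial_knob in the frame of hook_stand above 0.046 m and angle between the x axis of dial_plate and the x axis of hook_stand, either way round below 0.35 rad and angle between dial_plate's own z axis and vertical below 0.26 rad and contact force between dial_plate and hook_stand above 0.3 N and linear speed of dial_plate below 0.03 m/s and angular speed of dial_plate below 0.3 rad/s and distance of plain_plate from where it was at the start of the episode below 0.02 m and angle between plain_plate's own z axis and vertical below 0.25 rad); the robot touches nothing.
It fails at once if the plain plate is pulled out of its holder or knocked over (distance of plain_plate from where it was at the start of the episode above 0.03 m or angle between plain_plate's own z axis and vertical above 0.4 rad).
It also fails if it takes over 45 s, if anything falls off the work surface, if the arm or the gripper's body presses on something with over 40 N, if the wrist force passes 120 N, or if a joint passes its speed limit or range.

## Working session

There is one attempt and no reset: what is moved stays moved. The work goes in short steps, each a Python script; the robot and the scene stay as the last script left them, time stands still between calls to the robot, and variables do not carry over. Pictures are saved under pics/ and viewed, at most 10 in all, crops included, and the job is handed in when it is done.

```bash
mkdir -p pics
cat > h.py <<'E'
import numpy as np, cv2
from cell import env, kin, camera, calibration, job
def cam(n):
    c=calibration(n); p,d=camera(n); R=cv2.Rodrigues(np.array(c["rvec"],float))[0]
    return p,d,c,R,np.array(c["tvec"],float).ravel()
def cloud(d,c,R,t):
    v,u=np.mgrid[:d.shape[0],:d.shape[1]]
    P=np.stack([(u-c["cx"])/c["fx"]*d,(v-c["cy"])/c["fy"]*d,d],-1)
    return (P-t)@R
E
python3 - <<'E'
from h import *
a=[]
for n in("scene","top"):
    p,d,c,R,t=cam(n); a.append(p); np.savez(n+".npz",p=p,d=d,R=R,t=t,X=cloud(d,c,R,t)); print(n,c["fx"],-R.T@t,d.max(),(d==0).mean())
cv2.imwrite("pics/a.png",a[0]);cv2.imwrite("pics/b.png",a[1])
E
```

```text
scene 350.70987216210375 [ 1.05557738 -0.01760574  0.73737876] 2.9058928 0.004084269205729167
top 395.99372027177304 [ 0.48845072 -0.00867988  0.89117333] 1.6960791 0.003941853841145833
```

View pics/a.png

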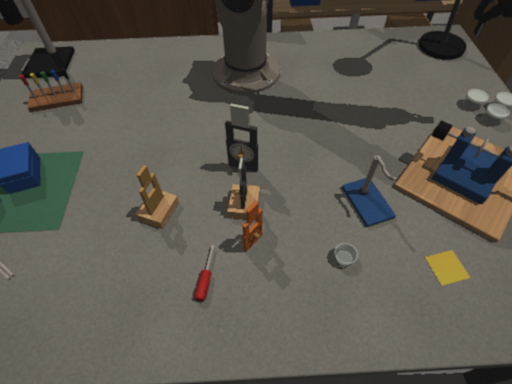

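View pics/b.png

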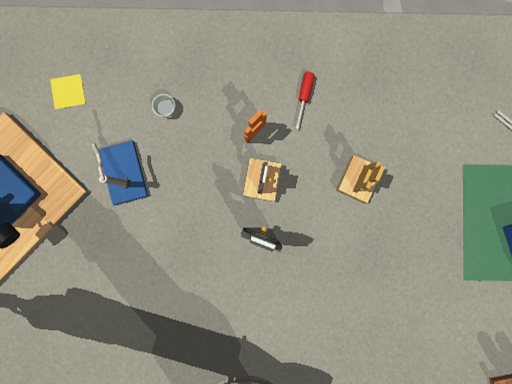

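The scene shows a dark plate in a wooden holder (top px 265,178), a freestanding larger dark one (262,238), an orange one (256,125), the brass plate in its holder (365,178), and the blue hook stand (122,170; hook bar at 100,165). Next come the measurements and an enlargement.

Run:
```python
import numpy as np,cv2
T=np.load("top.npz");S=np.load("scene.npz")
a=cv2.resize(T["p"][130:260,80:300],None,fx=3.6,fy=3.6,interpolation=2)[:468]
cv2.imwrite("pics/c.png",a)
b=cv2.resize(S["p"][90:255,215:415],None,fx=3.6,fy=3.6,interpolation=2)
cv2.imwrite("pics/d.png",b)
for n,D in(("top",T),("scene",S)):
    X=D["X"];p=D["p"]
    hsv=cv2.cvtColor(p,cv2.COLOR_BGR2HSV)
    m=((X[...,2]>0.02)&(X[...,2]<.25)).astype(np.uint8)
    k,l,st,ce=cv2.connectedComponentsWithStats(m)
    for i in range(1,k):
        if st[i,4]>60:
            q=X[l==i];print(n,st[i],q.mean(0).round(3),q.min(0).round(3),q.max(0).round(3))
# dial plate: high points in holder
X=T["X"]
def box(X,u0,u1,v0,v1,z0,z1):
    q=X[v0:v1,u0:u1].reshape(-1,3);return q[(q[:,2]>z0)&(q[:,2]<z1)]
for nm,w in(("dial",(240,290,155,205)),("big",(235,290,220,255)),("plain",(335,390,150,205)),("orange",(240,270,105,145))):
    q=box(X,*w,.1,.3)
    r=cv2.minAreaRect((q[:,:2]*1000).astype(np.float32));print(nm,len(q),q[:,2].max(),r)
hsv=cv2.cvtColor(T["p"],cv2.COLOR_BGR2HSV)
q=X[130:210,90:150][(hsv[130:210,90:150,1]>130)&(abs(hsv[130:210,90:150,0].astype(int)-110)<12)]
q=q[(q[:,2]>.008)&(q[:,2]<.02)];print("base",len(q),cv2.minAreaRect((q[:,:2]*1000).astype(np.float32)))
q=box(X,90,150,130,210,.125,.17);print("bar",len(q));print(q[::max(1,len(q)//40)].round(3).tolist())
```

```text
top [300  71  14  29 241] [ 0.767 -0.122  0.024] [ 0.735 -0.137  0.02 ] [ 0.799 -0.108  0.03 ]
top [152  93  23  24 136] [0.719 0.197 0.026] [0.691 0.17  0.02 ] [0.742 0.219 0.032]
top [244 109  23  32 364] [ 0.66  -0.009  0.1  ] [ 0.639 -0.032  0.024] [0.684 0.014 0.157]
top [ 91 143  38  45 368] [0.556 0.279 0.109] [0.531 0.267 0.021] [0.608 0.3   0.152]
top [   0  154   41   94 2010] [0.5   0.497 0.058] [0.404 0.456 0.02 ] [0.6   0.55  0.128]
top [ 338  155   47   48 1316] [ 0.559 -0.233  0.057] [ 0.509 -0.276  0.02 ] [ 0.612 -0.193  0.164]
top [ 243  158   38   43 1207] [ 0.554 -0.026  0.043] [ 0.509 -0.066  0.025] [0.601 0.014 0.165]
top [241 225  41  27 538] [ 0.435 -0.024  0.15 ] [ 0.412 -0.063  0.021] [0.456 0.015 0.219]
scene [  0   0  23  25 386] [-0.021 -0.689  0.219] [-0.051 -0.722  0.189] [-0.009 -0.673  0.25 ]
scene [ 20   0  36  56 524] [-0.138 -0.696  0.115] [-0.168 -0.731  0.02 ] [-0.117 -0.684  0.207]
scene [ 216    0   52   83 3195] [ 0.058 -0.003  0.139] [-0.04  -0.079  0.02 ] [0.086 0.076 0.25 ]
scene [440   0  21  44 252] [-0.105  0.716  0.092] [-0.125  0.708  0
[... 1880 characters left out ...]
86, 0.287, 0.137], [0.584, 0.286, 0.137], [0.58, 0.291, 0.14], [0.578, 0.289, 0.139], [0.577, 0.29, 0.136], [0.574, 0.286, 0.143], [0.573, 0.285, 0.139], [0.571, 0.282, 0.141], [0.566, 0.285, 0.148], [0.564, 0.284, 0.147], [0.562, 0.282, 0.146], [0.561, 0.281, 0.145], [0.559, 0.28, 0.147], [0.557, 0.28, 0.147], [0.555, 0.278, 0.146], [0.553, 0.277, 0.142], [0.551, 0.277, 0.144], [0.549, 0.276, 0.145], [0.548, 0.276, 0.142], [0.545, 0.277, 0.147], [0.547, 0.272, 0.135], [0.544, 0.278, 0.146], [0.544, 0.271, 0.138], [0.542, 0.279, 0.147], [0.542, 0.271, 0.143], [0.54, 0.282, 0.143], [0.54, 0.273, 0.142], [0.538, 0.28, 0.145], [0.538, 0.271, 0.142], [0.536, 0.278, 0.143], [0.537, 0.272, 0.134]]
```

View pics/c.png

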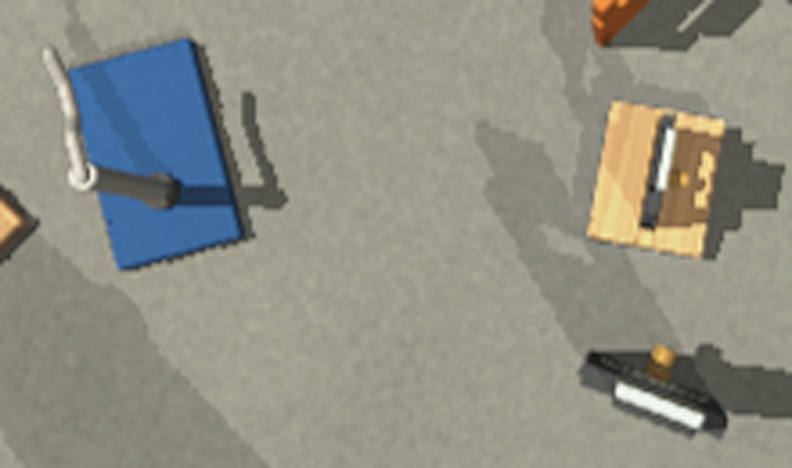

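View pics/d.png

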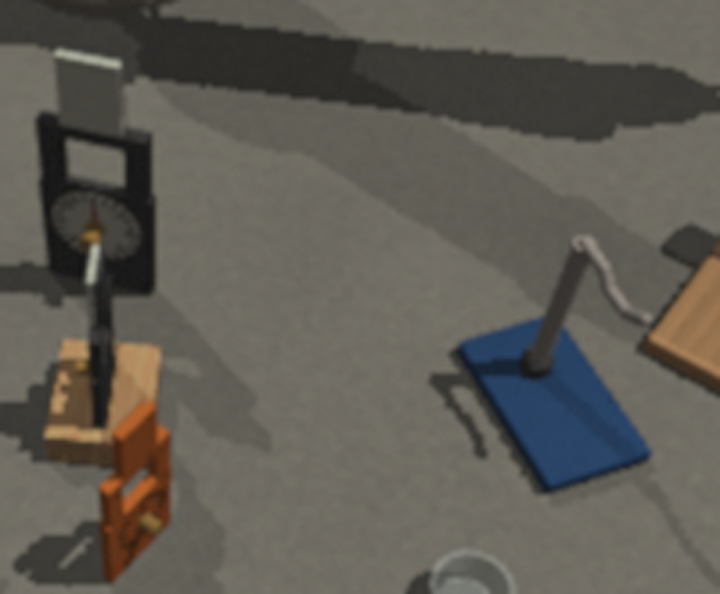

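The dial plate's marked face points to about −y: knob at (684,180) in the crop, white half of the tab on the right. The hook's bar runs from its post up-image, towards +x. I'll move above the plate and look with the wrist camera.

```bash
cat >> h.py <<'E'
from scipy.spatial.transform import Rotation as Ro
def down(deg):
    c,s=np.cos(np.radians(deg)),np.sin(np.radians(deg))
    q=Ro.from_matrix(np.array([[-s,c,0],[c,s,0],[0,0,-1]]).T@np.eye(3) if 0 else np.column_stack([[-s,c,0],[c,s,0],[0,0,-1]])).as_quat()
    return [q[3],q[0],q[1],q[2]]
SA=16.5; U=np.array([np.cos(np.radians(SA)),np.sin(np.radians(SA))]); POST=np.array([.5650,.2836])-.025*U
def st(x,z,y=0): 
    p=POST+x*U+y*np.array([-U[1],U[0]]); return [p[0],p[1],z]
E
python3 - <<'E'
from h import *
for a in(80.5,-99.5):
    for p,o in(([.555,-.026,.36],a),([.555,-.026,.2],a),(st(.11,.36),a+116),(st(.11,.24),a+116),(st(.042,.228),a+116)):
        q=kin.inverse_kinematics(p,down(o)); print(a,None if q is None else np.round(q,2))
X=np.load("top.npz")["X"][155:205,240:290].reshape(-1,3); q=X[X[:,2]>.14]
print(len(q),cv2.minAreaRect((q[:,:2]*1000).astype(np.float32)))
E
```

```text
80.5 [-0.52  0.25  0.56  1.81 -0.14  1.13  1.48]
80.5 [-0.37  0.43  0.38  1.96 -0.22  0.8   1.54]
80.5 [-0.36  0.52 -0.27  1.36  0.14  1.28  2.8 ]
80.5 [-0.32  0.62 -0.32  1.48  0.21  1.07  2.74]
80.5 [-0.33  0.53 -0.32  1.67  0.19  0.97  2.72]
-99.5 [-0.82  0.32  0.96  1.82 -0.29  1.15 -1.5 ]
-99.5 [-0.73  0.56  0.89  1.98 -0.57  0.87 -1.26]
-99.5 [-0.75  0.52  0.34  1.39 -0.18  1.25 -0.11]
-99.5 [-0.73  0.62  0.31  1.52 -0.21  1.04 -0.09]
-99.5 [-0.78  0.52  0.31  1.71 -0.19  0.94 -0.11]
92 ((529.0231323242188, -20.96384620666504), (8.640032768249512, 84.34105682373047), 79.00452423095703)
```

Run:
```python
from h import *
env.grip(.05,40)
s=env.get_state()["tcp_pos"]; env.movel([s[0],s[1],.40],.25)
env.reach([.555,-.026,.36],down(-99.5)); env.dwell(.3)
p,d,c,R,t=cam("wrist"); X=cloud(d,c,R,t); np.savez("w.npz",p=p,X=X)
cv2.imwrite("pics/e.png",p); s=env.get_state(); print(s["time"],s["tcp_pos"],s["opening"],-R.T@t)
m=(X[...,2]>.145)&(X[...,2]<.18)&(abs(X[...,0]-.555)<.05)&(abs(X[...,1]+.026)<.05)
k,l,stt,ce=cv2.connectedComponentsWithStats(m.astype(np.uint8))
for i in range(1,k):
    if stt[i,4]>30:
        q=X[l==i]; print(stt[i],q.mean(0),cv2.minAreaRect((q[q[:,2]>.155][:,:2]*1000).astype(np.float32)))
```

```text
3.9583 [ 0.55503667 -0.02582407  0.35998895] 0.049904396925770034 [ 0.63258917 -0.03880782  0.4284018 ]
[249 165   9  37 325] [ 0.5567868  -0.02649451  0.15952301] ((554.9026489257812, -26.128963470458984), (7.287202835083008, 31.267866134643555), 80.71894836425781)
```

View pics/e.png

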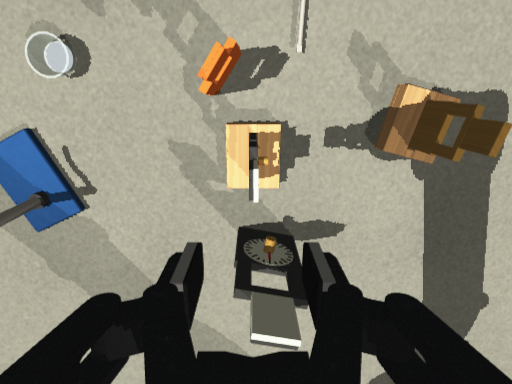

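The wrist view confirms the tab at (253,184), with its white half to the right (−y). Its centre is at (0.5549, −0.0261) and the angle is 80.7°. Next I grasp and lift.

Run:
```python
from h import *
P=[.5549,-.0261]; o=down(-99.3)
env.movel(P+[.28],.15,rot=o)
print(env.movel(P+[.200],.1,stop_force=8))
env.grip(0,50); s=env.get_state(); print(s["time"],s["opening"],s["gripper_force"],s["force"],s["tcp_pos"])
env.movel(P+[.25],.08); env.movel(P+[.36],.2)
s=env.get_state(); print(s["time"],s["opening"],s["gripper_force"],s["force"],s["tcp_pos"])
env.reach(st(.115,.36),down(-99.3+SA+99.3)); env.dwell(.3)
env.movel(st(.115,.246),.12); env.dwell(.3)
s=env.get_state(); print(s["time"],s["tcp_pos"])
p,d,c,R,t=cam("scene"); X=cloud(d,c,R,t); np.savez("s2.npz",p=p,X=X)
q1=p[80:230,310:460]; p2,d2,*_=cam("top")
cv2.imwrite("pics/f.png",np.hstack([cv2.resize(q1,(400,400)),cv2.resize(p2[90:240,40:190],(400,400))]))
```

```text
False
6.0417 0.0074855624985083686 49.25826966762543 [-0.3070245  -0.44551124  3.72769343] [ 0.55529023 -0.02612137  0.20046974]
7.5167 0.007331846930881838 48.65091919898987 [-0.09072843 -0.12894837 -2.72208347] [ 0.55426107 -0.0258258   0.35882661]
10.5333 [0.65142621 0.3092437  0.24651936]
```

View pics/f.png

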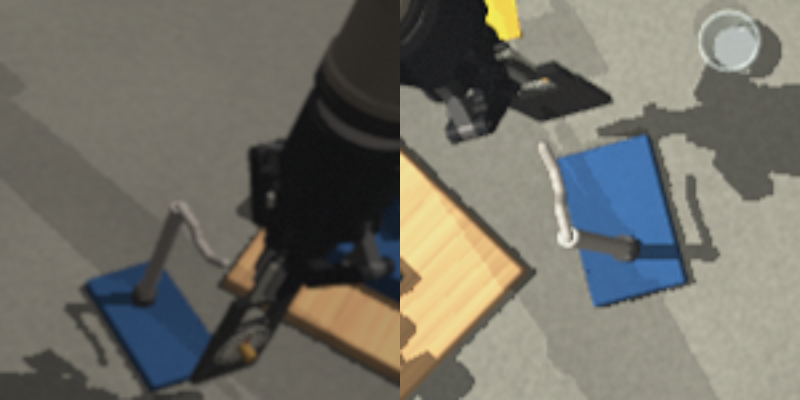

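The dial faces outward (knob at about (248,352) on the left). I'll check the plate's in-plane tilt numerically before sliding on.

Run:
```python
from h import *
X=np.load("s2.npz")["X"].reshape(-1,3)
d=X[:,:2]-POST; a=d@U; b=d@np.array([-U[1],U[0]])
m=(a>.095)&(a<.13)&(abs(b)<.06)&(X[:,2]>.02)&(X[:,2]<.2)
for z in np.arange(.03,.2,.01):
    k=m&(abs(X[:,2]-z)<.005)
    if k.sum()>2: print(round(z,3),k.sum(),a[k].mean().round(4),np.percentile(b[k],[2,98]).round(4))
```

```text
0.05 4 0.1199 [-0.0293  0.0202]
0.06 48 0.12 [-0.0306  0.0261]
0.07 45 0.1201 [-0.03   0.027]
0.08 42 0.1202 [-0.0304  0.0265]
0.09 41 0.1204 [-0.0311  0.0281]
0.1 64 0.1217 [-0.0301  0.027 ]
0.11 67 0.121 [-0.0301  0.0275]
0.12 82 0.1197 [-0.0305  0.0272]
0.13 67 0.1181 [-0.0293  0.0262]
0.14 45 0.1188 [-0.028   0.0259]
0.15 39 0.1192 [-0.0287  0.0274]
0.16 45 0.1193 [-0.0285  0.0161]
0.17 40 0.1182 [-0.0278 -0.006 ]
0.18 37 0.1192 [-0.0151 -0.0059]
0.19 52 0.118 [-0.0159 -0.0063]
```

Upright, lower edge at 54 mm, laterally within 2 mm. Next I slide it onto the hook, lower and release.

Run:
```python
from h import *
print(env.movel(st(.042,.245,.001),.06,stop_force=6)); s=env.get_state(); print(s["tcp_pos"],s["force"])
if np.linalg.norm(s["tcp_pos"][:2]-np.array(st(.042,0,.001)[:2]))<.006:
    print(env.movel(st(.042,.224,.001),.03,stop_force=2.5)); s=env.get_state(); print(s["tcp_pos"],s["force"],s["time"])
    p,d,c,R,t=cam("scene"); p2,*_=cam("top")
    cv2.imwrite("pics/g.png",np.hstack([cv2.resize(p[80:230,310:460],(400,400)),cv2.resize(p2[90:240,40:190],(400,400))]))
```

```text
False
[0.58134759 0.28943408 0.24499947] [ 0.71816879  0.66034403 -2.08957829]
True
[0.58097638 0.28933458 0.22822029] [-1.17534391  0.08728317  5.24264427] 12.5583
```

View pics/g.png

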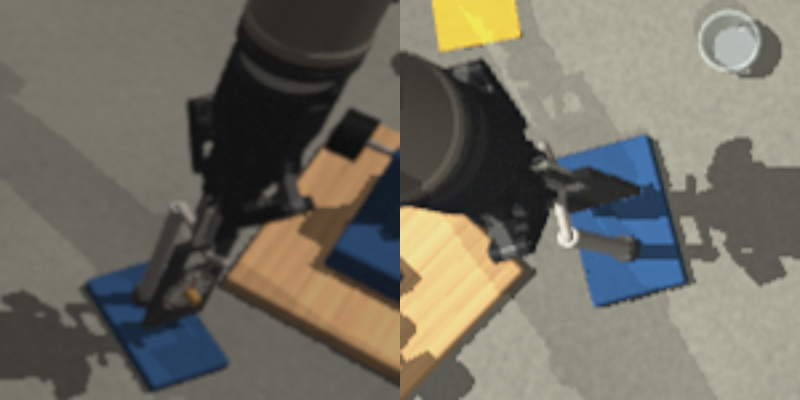

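The plate is threaded on the hook and touched down at the predicted height. Releasing.

Run:
```python
from h import *
env.grip(.03); env.dwell(.3)
env.movel(st(.042,.30,.001),.08); env.movel(st(.042,.40,.001),.25)
env.reach([.45,.0,.42],down(-60)); env.dwell(1.0)
p,d,c,R,t=cam("scene"); X=cloud(d,c,R,t).reshape(-1,3); p2,*_=cam("top")
cv2.imwrite("pics/h.png",np.hstack([cv2.resize(p[80:230,310:460],(400,400)),cv2.resize(p2[90:240,40:190],(400,400))]))
e=X[:,:2]-POST; a=e@U; b=e@np.array([-U[1],U[0]])
m=(a>.03)&(a<.06)&(abs(b)<.06)&(X[:,2]>.02)&(X[:,2]<.2)
for z in np.arange(.03,.2,.02):
    k=m&(abs(X[:,2]-z)<.006)
    if k.sum()>2: print(round(z,3),k.sum(),a[k].mean().round(4),np.percentile(b[k],[2,98]).round(4))
q=p2[145:210,330:395]; print(env.get_state()["time"])
```

```text
0.05 54 0.0472 [-0.0299  0.0278]
0.07 52 0.0472 [-0.0292  0.0285]
0.09 87 0.049 [-0.0297  0.0277]
0.11 68 0.0448 [-0.0283  0.0204]
0.13 49 0.0463 [-0.0278  0.0264]
0.15 81 0.046 [-0.0266  0.0282]
0.17 52 0.047 [-0.0149  0.015 ]
0.19 66 0.0452 [-0.0144  0.015 ]
17.225
```

View pics/h.png

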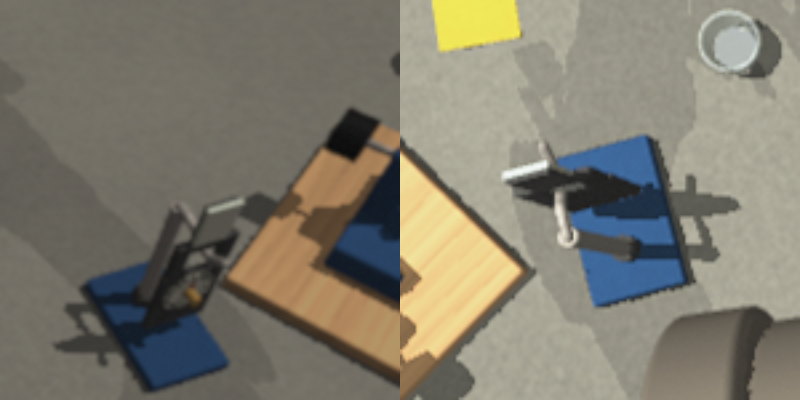

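The plate hangs upright at x ≈ 43 mm in the stand's frame, with the dial outward (knob at about (192,295) on the left).

```bash
python3 -c "
from h import *
print(job.job_done())"
```

```text
the job is handed in; nothing more can be done
None
```

The dial plate hangs upright in the hook's dip with the dial facing the tip, the arm went nowhere near the brass plate (I did not measure it again), and the job was handed in at about 17 s; no verdict came back.

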